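# Clamp the bar magnet in its holder

### The job

Clamp the bar magnet in its holder: push the swing strap round by its free end with the outside of a finger, over the magnet until it rests against its stop pin, and then push the raised cam lever fully down. Only push: pick nothing up, leave the magnet lying in its seat, and do not disturb the stopwatch, the brass weight or the screwdriver.

Things in the scene. Friction and masses are not known exactly. Their poses are not given: they have to be found in the camera images.
- holder: magnet holder fixed to the table: aluminium plate 120 x 155 x 12 mm with a dark seat block. Origin on the table under the seat's middle; x along the seat (away from the robot at yaw 0), y left. Plate spans x -60 to 60, y -55 to 100 mm. Screw heads are 17 mm high, seat rim 36, magnet top 41. Upright strap pivot at (0, 60) mm; strap underside 58 mm, top 68 mm above the table
- stop_pin (a point): top centre of the steel stop pin against which the strap comes home, 10 mm thick, 66 mm high, at (17, -34) mm in the holder's frame. A like pin at (-44, 77) mm stops the parked strap
- swing_strap (a joint): angle of the flat steel strap about its upright pivot: 0 = parked, pointing along the holder's -x; grows counter-clockwise seen from above to 1.571 = home across the magnet, along the holder's -y, against the stop pin (hard stop). Starts at 0 to 0.5. Light friction, about 1 N at the free end; stays where it is left
- strap_pivot (a point): point on the pivot axis at the height of the strap's top face, 68 mm above the table (the pivot nut rises 5 mm more)
- strap_end (a point): point on the strap's middle line near its round free end, half-way up its 10 mm thickness, 125 mm from the pivot axis. The strap is 24 mm wide with straight upright sides and ends 135 mm from the pivot axis. All through its swing nothing higher than 17 mm lies under its last 30 mm
- cam_lever (a joint): angle of the cam lever on the strap: 0 = raised 0.95 rad above level; grows on the way down to 0.95 = level (hard stop). Starts at 0 to 0.2. Its level hinge pin crosses the strap 60 mm from the pivot axis, 85 mm above the table; the lever rises from it back towards the pivot and lies over the pivot nut when down. Needs 2 to 3 N at the grip; stays where it is left
- pad: small round rubber pad, 11 mm across, under the strap 60 mm from the pivot axis; origin at the centre of its lower face. Lever up: 46 mm above the table, 5 mm above the magnet. The lever drives it down 7 mm against a spring, so that with the strap home it presses on the magnet with about 4.5 N
- lever_grip (a point): centre of the round end of the lever's black grip (a bar 16 mm thick), 80 mm from the lever's hinge pin. At its highest about 150 mm above the table, 85 mm when the lever is down
- magnet: loose bar magnet, 81 x 15 x 11 mm, one half red and one half green, lying in the seat with its length along the holder's x; origin at the centre of its underside, 30 mm above the table. The seat's rim is 6 mm high and leaves it about 2 mm of play
- stopwatch: loose stopwatch, 76 x 53 x 14 mm, lying to the right; origin at the centre of its underside. Not to be disturbed
- brass_weight: loose slotted brass-coloured weight, 32 mm across, 14 mm high, to the right; origin at the centre of its underside. Not to be disturbed
- screwdriver: loose screwdriver, 178 mm long, 24 mm high, lying to the left; origin at the centre of its underside. Not to be disturbed
Mind the look-alikes: they are no part of the job. What is shaped like the holder but blue is not meant. Leave any blue look-alike of the magnet alone.

How it is judged:
By the outcome, as a careful person would: the job done as asked, in the order asked, and still so for the second after the job is handed in, with the robot touching nothing.
It also fails if it takes over 48 s, if anything falls off the work surface, if the arm or the gripper's body presses on something with over 40 N, if the wrist force passes 120 N, or if a joint passes its speed limit or range.

### The arm

A 6-joint arm with a two-finger parallel gripper is mounted at the origin on a cart in front of the work surface, level with it; the furniture and walls round the work are solid. World frame = base frame: x ahead of the robot, y to its left, z up, the work surface at z = 0. Lengths are in m, angles in degrees, forces in N, time in s.
With the tool pointing down it reaches from about 0.325 to 0.85 m from the base axis. Payload 15.5 kg.
Tool frame: the origin (TCP) lies midway between the tips of the shut fingers; the grasp point (between the pads) lies 19 mm behind it; z points along the fingers, y is the direction in which the jaws open and shut (so a half turn about z gives the same grasp; the last joint's range is limited). The gripper opens to 91 mm and grips with 3 to 60 N. Pads are 32 mm wide; open, the fingers measure 118 mm over their backs; the gripper's body (76 mm by 178 mm) begins 60 mm behind the grasp point.
Start: joints at [66.778, 28.281, 77.091, -0, 74.628, -5.472], TCP at [0.191, 0.595, 0.214] pointing down, gripper open.
Joint ranges: [-166.48, 166.48], [-47.26, 123.95], [12.59, 153.08], [-70.14, 250.14], [6.76, 159.57], [-176.63, 176.63]. Speed limits (degrees/s): [108.29, 108.29, 147.25, 172.46, 172.46, 172.46].

### API

Orientations are given as a 3x3 rotation matrix whose columns are the frame's x, y, z axes.
In Python, from cell import manip, vision gives the robot as it stands.
- The arm moves only by the tool apply_moves, never from a script. Its argument "rows" is one flat list of numbers, 7 for each row, row after row: the shift along the world's x, y, z in m, then the turn, a rotation vector about the world's x, y, z in rad, then the finger opening in m, from 0 to 0.0912. A call has 1 to 12 rows; each row is the pose to reach, as a shift and turn from the pose measured when the call began; what a row does not reach only later rows make up. A row lasts 1/8 s, in which the tool goes at most 62.5 mm and 10.7 degrees, less where a joint would pass 70% of its speed; a pose out of reach is approached as far as the arm can. A call with a gripper value outside its range is refused whole. The fingers move at their own pace and stop on an object; "grip_force" is the grip in N (left out, the last holds). Time passes only in rows, so rows that repeat a pose let the fingers close. It gives the time, the measured TCP pose, the force and the opening at its end, in the units of the state.
- manip.get_state(): the state, without advancing time (a new reading comes with each control period).
- vision.camera(name): name is "scene" or "top" or "wrist"; returns a dict with "color" (384x512x3 uint8, red, green, blue), "depth" (384x512 float32, m along the optical axis (not along the pixel's ray), 0 where there is no reading), "fov_y" (degrees; the focal length in pixels is half the picture's height over the tangent of half this angle, whatever the lens; pixels are square), "cx", "cy" (the principal point, pixels), "D" ([k1, k2, p1, p2, k3] as OpenCV has them; the pictures are not rectified), "cam_to_world" (4x4, takes a point from camera to world coordinates); the wrist camera has in their place "mount" (4x4, takes a point from camera to tool coordinates, whose origin is the TCP and whose axes are the flange's). Camera axes: x right, y up, looking along -z (the intrinsics and any distortion apply to the point x, -y, -z); pixel columns grow to the right and rows downward; lengths in m; the calibration is good to about 2 mm. A picture is of the moment at which its call begins: read the wrist's pose just before it.
- manip.finish_job(): hands the job in, once; it reports no verdict.
The state is a dict: "clock": time; "q": joint angles; "joint_vel": joint speeds; "joint_torque": joint torques, N m; "eef_pos": TCP position; "orientation": TCP orientation; "ft_force": force on the tool from outside, world axes, zero at the start; "moment": the same for the moment, N m; "finger_gap": opening from 0.0 (shut) to 1.0 (fully open).
Only numpy, scipy, OpenCV 4.12 (cv2) and the standard library are available. Lean on these libraries where they do the work, as an engineer would, in place of code of your own. Each camera call takes 0.05 s, during which the arm holds its last target.

## Working session

There is one attempt and no reset: what is moved stays moved. The work goes in short steps, Python scripts to look and compute and a tool call to move; the robot and the scene stay as the last step left them, time stands still between calls to the robot, and variables do not carry over. Pictures are saved under pics/ and viewed, and the job is handed in when it is done.

Besides the shell and the picture viewer there is one more tool, called after "Emit:" in YAML: its name, and indented under it one key for each argument. apply_moves: Moves the arm, as the interface text tells. Its arguments: {"type":"object","properties":{"rows":{"type":"array"},"grip_force":{"type":"number"}},"required":["rows"]}

```bash
mkdir -p pics; ls; cat > h.py <<'E'
import numpy as np, cv2
from cell import manip, vision
def cam(n):
    s=manip.get_state(); c=vision.camera(n)
    h=c["color"].shape[0]; f=h/2/np.tan(np.radians(c["fov_y"])/2)
    K=np.array([[f,0,c["cx"]],[0,f,c["cy"]],[0,0,1]])
    if n=="wrist":
        T=np.eye(4);T[:3,:3]=np.array(s["orientation"]);T[:3,3]=s["eef_pos"];M=T@np.array(c["mount"])
    else: M=np.array(c["cam_to_world"])
    return dict(img=c["color"],depth=c["depth"],K=K,D=np.array(c["D"],float),M=M)
def save(c,n,s=1,crop=None):
    im=c["img"][...,::-1]
    if crop: x0,y0,x1,y1=crop; im=im[y0:y1,x0:x1]
    cv2.imwrite("pics/"+n,cv2.resize(im,None,fx=s,fy=s,interpolation=cv2.INTER_CUBIC))
def ray(c,uv):
    p=cv2.undistortPoints(np.array(uv,float).reshape(-1,1,2),c["K"],c["D"]).reshape(-1,2)
    d=np.c_[p[:,0],-p[:,1],-np.ones(len(p))]@c["M"][:3,:3].T
    return c["M"][:3,3],d
def onz(c,uv,z):
    o,d=ray(c,uv); return o+d*((z-o[2])/d[:,2])[:,None]
def bydepth(c,uv):
    o,d=ray(c,uv); z=np.array([c["depth"][int(round(v)),int(round(u))] for u,v in uv]); return o+d*z[:,None]
def proj(c,P):
    P=np.array(P,float).reshape(-1,3); q=(P-c["M"][:3,3])@c["M"][:3,:3]; q=q*[1,-1,-1]
    return cv2.projectPoints(q,np.zeros(3),np.zeros(3),c["K"],c["D"])[0].reshape(-1,2)
E
python3 - <<'E'
from h import *
import pickle
C={n:cam(n) for n in("scene","top","wrist")}
pickle.dump(C,open("c0.pkl","wb"))
for n in C: save(C[n],n+"0.png",1.5); print(n,C[n]["M"].round(3).tolist())
s=manip.get_state();print({k:np.round(v,3).tolist() for k,v in s.items()})
E
```

```text
pics
scene [[0.885, 0.264, -0.383, 0.08], [-0.465, 0.514, -0.721, -0.893], [0.007, 0.816, 0.577, 0.821], [0.0, 0.0, 0.0, 1.0]]
top [[0.005, 0.99, -0.14, 0.413], [-1.0, 0.005, -0.003, 0.023], [-0.003, 0.14, 0.99, 1.129], [0.0, 0.0, 0.0, 1.0]]
wrist [[0.305, -0.912, -0.275, 0.111], [0.952, 0.292, 0.089, 0.621], [-0.001, -0.289, 0.957, 0.385], [0.0, 0.0, 0.0, 1.0]]
{'clock': 0.15, 'q': [66.778, 28.305, 77.116, -0.001, 74.629, -5.472], 'joint_vel': [-0.049, -0.14, -0.171, 0.088, -0.104, 0.041], 'joint_torque': [0.001, -87.92, -38.205, 0.071, 0.05, -0.0], 'eef_pos': [0.19, 0.595, 0.214], 'orientation': [[-0.952, 0.305, -0.0], [0.305, 0.952, -0.001], [0.0, -0.001, -1.0]], 'ft_force': [0.266, -0.745, -1.091], 'moment': [-0.0, 0.03, -0.051], 'finger_gap': 1.0}
```

View pics/top0.png

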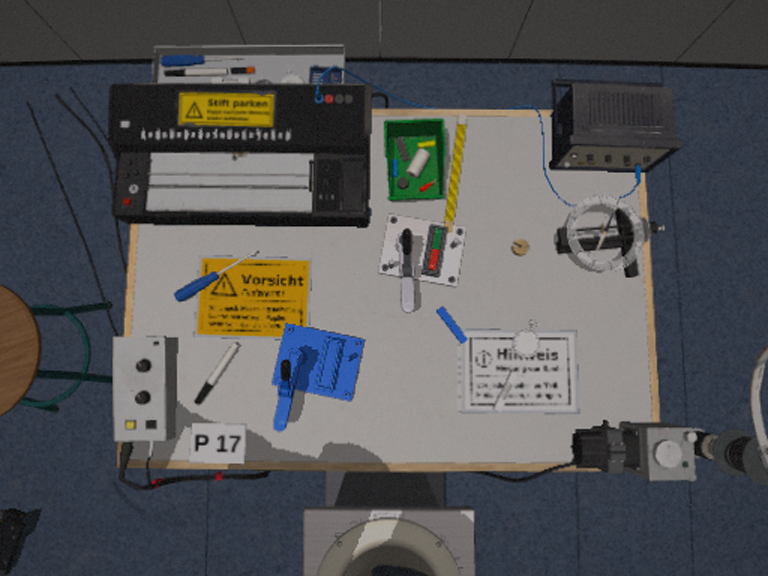

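View pics/scene0.png

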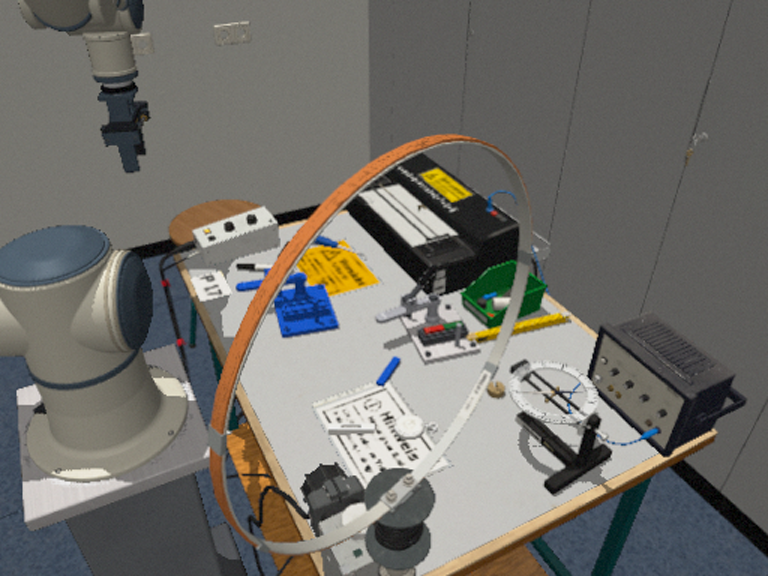

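The white/aluminium holder with the red/green magnet at top (422,252) fits. The blue holder at (320,362) and the blue bar at (451,325) are look-alikes. I'll confirm this in a crop.

```bash
python3 - <<'E'
from h import *
import pickle
C=pickle.load(open("c0.pkl","rb"))
save(C["top"],"topc.png",6,(235,130,335,225)); save(C["scene"],"scenec.png",6,(235,165,365,255))
c=C["top"]; print(onz(c,[(281,168)],0.0))
E
```

```text
[[ 0.63743923 -0.06302908  0.        ]]
```

View pics/topc.png

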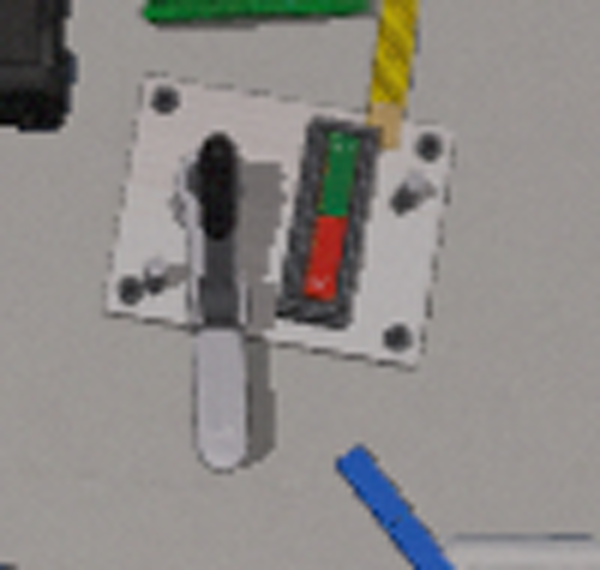

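View pics/scenec.png

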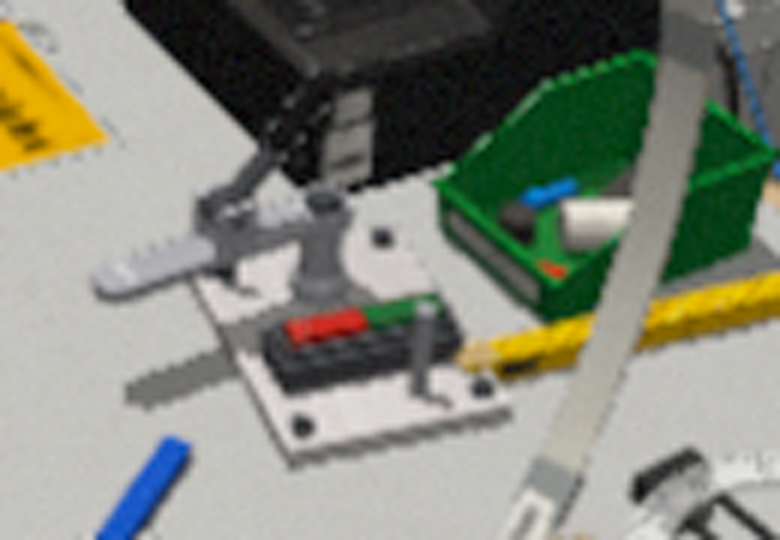

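```bash
cat > fit.py <<'E'
from h import *
def rigid(L,W):
    lc,wc=L.mean(0),W.mean(0); H=(L-lc).T@(W-wc); th=np.arctan2(H[0,1]-H[1,0],H[0,0]+H[1,1])
    R=np.array([[np.cos(th),-np.sin(th)],[np.sin(th),np.cos(th)]]); return R,wc-R@lc,th
E
python3 - <<'E'
from fit import *
import pickle
C=pickle.load(open("c0.pkl","rb")); c=C["top"]
cr=lambda p:np.array(p,float)/6-[0.5/6,0.5/6]+[235,130]-0.4
px=cr([(145,75),(455,130),(415,365),(107,310)])
L=np.array([(60,100),(60,-55),(-60,-55),(-60,100)])/1000
W=onz(c,px,0.012)[:,:2]
R,t,th=rigid(L,W); print(t,np.degrees(th),((L@R.T+t-W)*1000).round(1).tolist())
S=onz(c,cr([(222,468),(195,400),(247,400),(222,400)]),0.068)[:,:2]
print("strap in holder mm",((S-t)@R*1000).round(1))
print(((S-t)@R*1000-[0,60]).round(1))
# magnet ends, pin top
print("mag",((onz(c,cr([(343,135),(318,297)]),0.041)[:,:2]-t)@R*1000).round(1), "pin",((onz(c,cr([(425,183)]),0.066)[:,:2]-t)@R*1000).round(1),"lever grip",((onz(c,cr([(218,140)]),0.145)[:,:2]-t)@R*1000).round(1))
H=lambda p,z:np.r_[R@np.array(p)/1000+t,z]
for n,p,z in[("pivot",(0,60),.068),("pin",(17,-34),.066),("stopA",(-44,77),.066)]: print(n,H(p,z).round(4))
d=c["depth"]; print("depth xyz strapend",bydepth(c,cr([(222,440),(222,400),(218,200),(130,200)])).round(3))
# scene height survey along region x .3-.9, y -.4..0.3
for (u,v) in [(346,164),(283,100),(300,120),(260,105),(240,110),(250,60),(350,230)]: print(u,v,bydepth(c,[(u,v)]).round(3))
E
```

```text
[ 0.63710463 -0.08511013] -9.858834638595832 [[0.5, -0.1], [0.9, -0.7], [-0.9, -1.5], [-0.5, 2.3]]
strap in holder mm [[-130.7   32. ]
 [-102.1   49.4]
 [ -97.9   26. ]
 [-100.    37.2]]
[[-130.7  -28. ]
 [-102.1  -10.6]
 [ -97.9  -34. ]
 [-100.   -22.8]]
mag [[ 39.4   1. ]
 [-40.1   0.1]] pin [[ 17.1 -38.7]] lever grip [[ 1.  60.2]]
pivot [ 0.6474 -0.026   0.068 ]
pin [ 0.648  -0.1215  0.066 ]
stopA [ 0.6069 -0.0017  0.066 ]
depth xyz strapend [[ 0.526 -0.031  0.071]
 [ 0.545 -0.031  0.068]
 [ 0.624 -0.026  0.135]
 [ 0.65   0.01   0.011]]
346 164 [[ 0.65  -0.256  0.002]]
283 100 [[ 0.835 -0.068  0.032]]
300 120 [[ 0.78  -0.119  0.015]]
260 105 [[ 0.831 -0.001  0.003]]
240 110 [[0.786 0.057 0.082]]
250 60 [[ 1.35   0.035 -0.744]]
350 230 [[ 0.455 -0.259  0.014]]
```

```bash
python3 - <<'E'
from h import *
import pickle
C=pickle.load(open("c0.pkl","rb")); c=C["top"]
for n,p,z in [("blue grip",(190,243),.145),("blue plate TR",(242,226),.012),("blue plate TL",(191,217),.012),("P17 box",(95,255),.06),("sd tip",(172,168),.01),("sd handle",(120,196),.02),("weight",(347,163),.014),("watch",(351,226),.014)]:
    print(n,onz(c,[p],z).round(3),bydepth(c,[p]).round(3))
w=C["wrist"]; print("scene height max over table"); 
E
```

```text
blue grip [[0.416 0.178 0.145]] [[0.416 0.175 0.16 ]]
blue plate TR [[0.466 0.05  0.012]] [[0.466 0.05  0.012]]
blue plate TL [[0.491 0.197 0.012]] [[0.49  0.197 0.015]]
P17 box [[0.381 0.452 0.06 ]] [[0.381 0.448 0.071]]
sd tip [[0.634 0.257 0.01 ]] [[0.636 0.259 0.001]]
sd handle [[0.549 0.404 0.02 ]] [[0.548 0.401 0.029]]
weight [[ 0.651 -0.256  0.014]] [[ 0.651 -0.256  0.011]]
watch [[ 0.467 -0.262  0.014]] [[ 0.467 -0.261  0.016]]
scene height max over table
```

Emit:
apply_moves:
  rows: [0.03,-0.04,0.02,0,0,-0.18,0.0,0.06,-0.09,0.03,0,0,-0.36,0.0,0.09,-0.14,0.04,0,0,-0.54,0.0,0.12,-0.19,0.04,0,0,-0.72,0.0,0.15,-0.24,0.04,0,0,-0.9,0.0,0.18,-0.29,0.04,0,0,-1.08,0.0,0.2,-0.34,0.04,0,0,-1.26,0.0,0.23,-0.39,0.04,0,0,-1.44,0.0,0.26,-0.44,0.04,0,0,-1.62,0.0,0.29,-0.49,0.04,0,0,-1.8,0.0,0.31,-0.54,0.04,0,0,-1.98,0.0,0.33,-0.59,0.04,0,0,-2.16,0.0]

```text
clock: 1.65
eef_pos: [0.5209, 0.0032, 0.2534]
orientation: [[0.787, 0.618, -0.001], [0.618, -0.787, 0.001], [0.0, -0.001, -1.0]]
ft_force: [-0.0, -1.2, 0.3]
finger_gap: 0.006
```

Emit:
apply_moves:
  rows: [0,0.005,0,0,0,-0.17,0,0,0.005,0,0,0,-0.34,0,0,0.005,0,0,0,-0.5,0,0,0.005,0,0,0,-0.63,0,0,0.005,0,0,0,-0.63,0]

```text
clock: 2.28
eef_pos: [0.5207, 0.0082, 0.2532]
orientation: [[0.999, 0.036, -0.0], [0.036, -0.999, 0.001], [-0.0, -0.001, -1.0]]
ft_force: [-0.2, -0.3, 0.5]
finger_gap: 0.007
```

```bash
python3 - <<'E'
from h import *
import pickle
c=cam("wrist"); pickle.dump(c,open("w1.pkl","wb")); save(c,"w1.png",1.5)
s=manip.get_state(); print(s["eef_pos"],s["q"],s["ft_force"])
R=np.radians(-9.86)
for p in [(.6474,-.026,.073),(.648,-.1215,.066),(.6069,-.0017,.066),(.513,-.031,.068)]: print(proj(c,p))
E
```

```text
[0.52070847 0.00817901 0.25326106] [-5.71407481e+00  1.76135646e+01  8.84222949e+01  6.46151977e-02
  7.39895364e+01  8.20567880e+01] [-0.33687887  0.07001745  0.27037503]
[[292.44486189  39.99072104]]
[[385.88654142  44.87785242]]
[[265.49018844  81.93341271]]
[[288.06391812 171.72954867]]
```

View pics/w1.png

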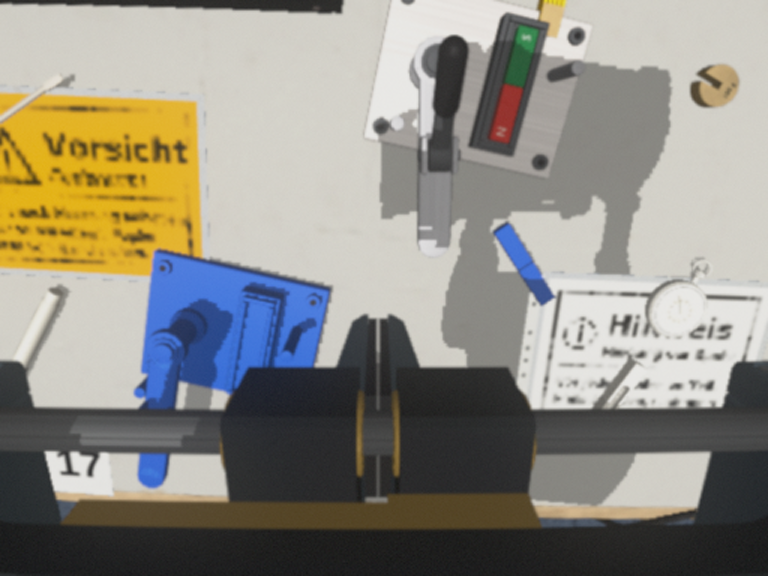

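```bash
python3 - <<'E'
from fit import *
import pickle
c=pickle.load(open("w1.pkl","rb")); save(c,"w1c.png",5,(240,0,400,120)); save(c,"w1d.png",7,(260,90,350,175))
E
```

```text
(no output)
```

View pics/w1c.png

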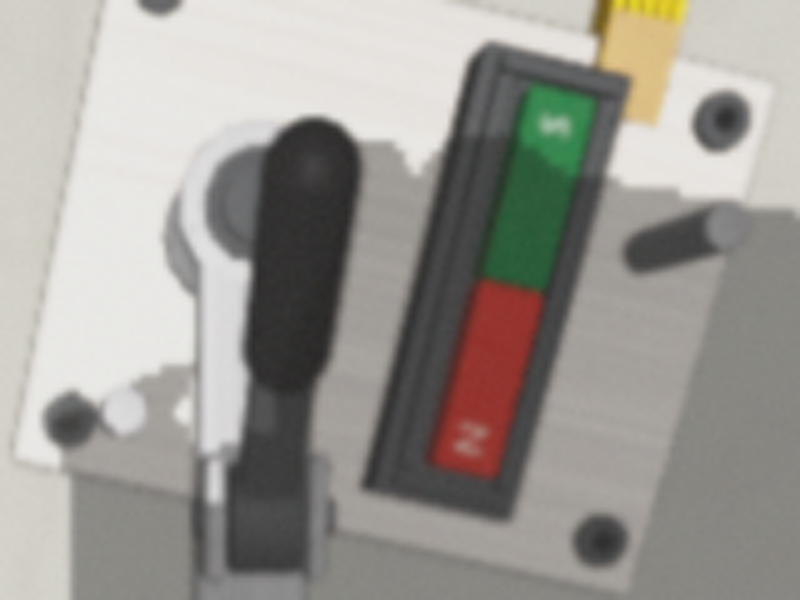

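View pics/w1d.png

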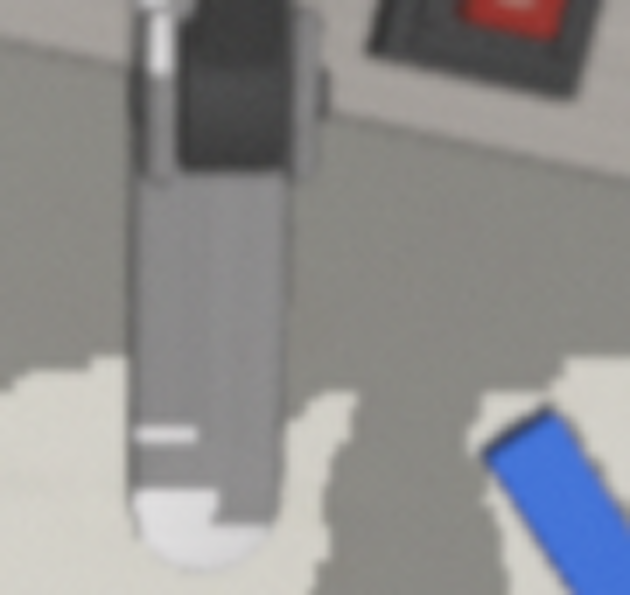

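```bash
python3 - <<'E'
from fit import *
import pickle
c=pickle.load(open("w1.pkl","rb"))
A=lambda p:np.array(p,float)/5-0.4+[240,0]
B=lambda p:np.array(p,float)/7-0.43+[260,90]
f=lambda p,z:onz(c,p,z).round(4)[:,:2]
print("pin",f(A([(725,227)]),.066),"stopA",f(A([(125,410)]),.066),"nut c(left 205,top145)",f(A([(255,197)]),.073))
print("screws",f(A([(70,418),(722,120),(600,540)]),.017))
print("corners",f(A([(15,460),(628,592),(772,85)]),.012))
print("strap tip, L,R @row400",f(B([(203,572),(129,300),(290,300),(132,470),(283,470)]),.068))
print("mag ends",f(A([(562,88),(465,475)]),.041),"lever end",f(A([(315,165)]),.14))
E
```

```text
pin [[ 0.6478 -0.1202]] stopA [[ 0.6072 -0.0008]] nut c(left 205,top145) [[ 0.6482 -0.0241]]
screws [[ 0.6057  0.0103]
 [ 0.6768 -0.1345]
 [ 0.5827 -0.1178]]
corners [[ 0.5956  0.023 ]
 [ 0.5703 -0.1279]
 [ 0.6857 -0.1469]]
strap tip, L,R @row400 [[ 0.5135 -0.0315]
 [ 0.5557 -0.0174]
 [ 0.5567 -0.0419]
 [ 0.5294 -0.0194]
 [ 0.5303 -0.0429]]
mag ends [[ 0.6769 -0.0909]
 [ 0.5967 -0.0781]] lever end [[ 0.6445 -0.0264]]
```

Emit:
apply_moves:
  rows: [0.003,-0.001,-0.04,0,0,0.01,0,0.006,-0.002,-0.08,0,0,0.02,0,0.006,-0.002,-0.12,0,0,0.02,0,0.006,-0.002,-0.15,0,0,0.02,0,0.006,-0.002,-0.18,0,0,0.02,0,0.006,-0.002,-0.2,0,0,0.02,0,0.006,-0.002,-0.211,0,0,0.02,0,0.006,-0.002,-0.211,0,0,0.02,0]

```text
clock: 3.32
eef_pos: [0.5265, 0.0062, 0.0419]
orientation: [[0.998, 0.06, -0.001], [0.06, -0.998, 0.001], [-0.001, -0.001, -1.0]]
ft_force: [-0.4, -0.2, 1.3]
finger_gap: 0.004
```

```bash
python3 - <<'E'
from h import *
c=cam("wrist"); save(c,"w2.png",1.5)
s=manip.get_state(); p=np.array(s["eef_pos"]); R=np.array(s["orientation"]);print(p,np.degrees(np.arctan2(R[1,1],R[0,1])),s["ft_force"],s["clock"])
P=np.array([.648,-.0255])
a0=np.degrees(np.arctan2(R[1,1],R[0,1]))
for phi in list(np.arange(182.8,258,7))+[256,258,260,262]:
    f=np.radians(phi);u=np.array([np.cos(f),np.sin(f)]);t=np.array([-u[1],u[0]])
    q=P+.12*u-.0255*t; print(phi,(q-p[:2]).round(4),np.radians(phi-270-a0).round(3))
E
```

```text
[0.52689264 0.00618632 0.04252195] -86.58245527029366 [ 0.40736444 -0.23471164  0.86246799] 3.375
182.8 [ 0.     -0.0121] -0.011
189.8 [-0.0015 -0.027 ] 0.111
196.8 [-0.0011 -0.042 ] 0.234
203.8 [ 0.001  -0.0568] 0.356
210.8 [ 0.005  -0.0712] 0.478
217.8 [ 0.0107 -0.0851] 0.6
224.8 [ 0.018  -0.0981] 0.722
231.8 [ 0.0269 -0.1102] 0.844
238.8 [ 0.0371 -0.1211] 0.967
245.8 [ 0.0487 -0.1307] 1.089
252.8 [ 0.0613 -0.1388] 1.211
256 [ 0.0673 -0.142 ] 1.267
258 [ 0.0712 -0.1438] 1.302
260 [ 0.0752 -0.1454] 1.337
262 [ 0.0792 -0.147 ] 1.372
```

View pics/w2.png

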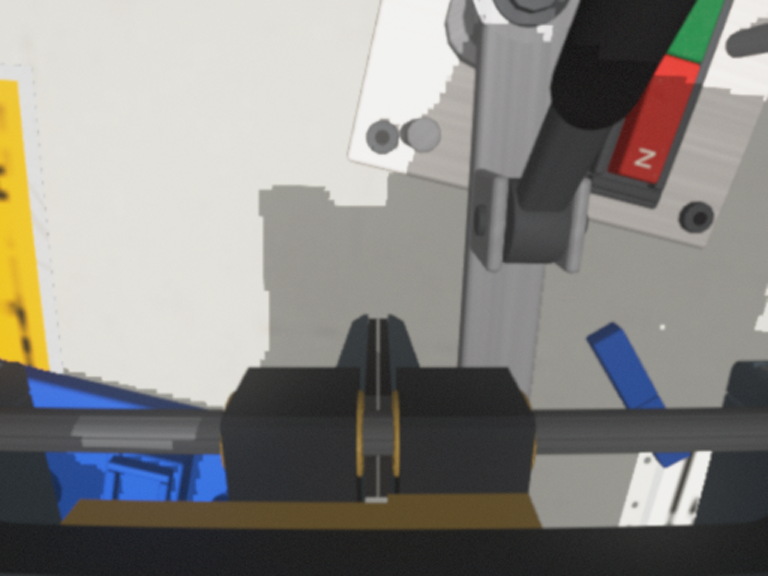

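Emit:
apply_moves:
  rows: [0,-0.006,0,0,0,0,0,0,-0.012,0,0,0,0,0,-0.001,-0.02,0,0,0,0.05,0,-0.0015,-0.027,0,0,0,0.11,0,-0.0013,-0.035,0,0,0,0.17,0,-0.001,-0.042,0,0,0,0.235,0,0,-0.05,0,0,0,0.295,0,0.001,-0.057,0,0,0,0.355,0,0.003,-0.064,0,0,0,0.415,0,0.005,-0.071,0,0,0,0.48,0,0.008,-0.078,0,0,0,0.54,0,0.011,-0.085,0,0,0,0.6,0]

```text
clock: 4.88
eef_pos: [0.5379, -0.0795, 0.0429]
orientation: [[0.789, 0.614, -0.001], [0.614, -0.789, 0.001], [-0.0, -0.001, -1.0]]
ft_force: [-0.6, 1.3, 0.7]
finger_gap: 0.003
```

```bash
python3 - <<'E'
from h import *
c=cam("wrist"); save(c,"w3.png",1.5); save(cam("scene"),"s3.png",5,(225,150,365,255))
s=manip.get_state(); p=np.array(s["eef_pos"]); R=np.array(s["orientation"]);print(p,np.degrees(np.arctan2(R[1,1],R[0,1])),s["ft_force"],s["clock"],s["q"])
P=np.array([.648,-.0255])
a0=np.degrees(np.arctan2(R[1,1],R[0,1]))
for phi in list(np.arange(221.3,258,3.5))+[260,262]:
    f=np.radians(phi);u=np.array([np.cos(f),np.sin(f)]);t=np.array([-u[1],u[0]])
    q=P+.12*u-.0255*t; print(phi,(q-p[:2]).round(4),np.radians(phi-270-a0).round(3))
E
```

```text
[ 0.53828917 -0.07977609  0.04288834] -52.19191224181139 [-0.40883107  0.45178456  0.68419417] 4.975 [-1.47362645e+01  3.50293712e+01  9.83603744e+01  3.85997818e-02
  4.66160143e+01  3.74291362e+01]
221.3 [ 0.0027 -0.0058] 0.061
224.8 [ 0.0066 -0.0122] 0.122
228.3 [ 0.0108 -0.0184] 0.183
231.8 [ 0.0155 -0.0243] 0.244
235.3 [ 0.0204 -0.0299] 0.305
238.8 [ 0.0257 -0.0352] 0.366
242.3 [ 0.0314 -0.0401] 0.427
245.8 [ 0.0373 -0.0447] 0.489
249.3 [ 0.0434 -0.049 ] 0.55
252.8 [ 0.0499 -0.0528] 0.611
256.3 [ 0.0565 -0.0563] 0.672
260 [ 0.0638 -0.0595] 0.736
262 [ 0.0678 -0.061 ] 0.771
```

View pics/w3.png

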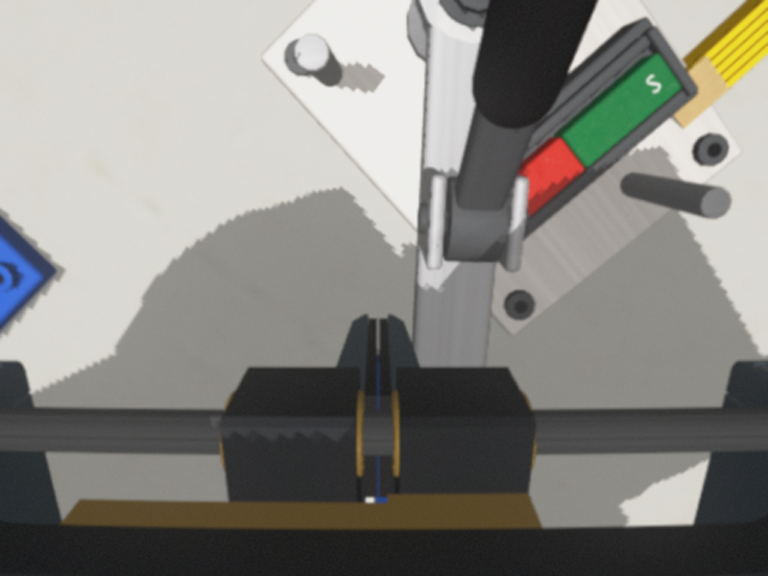

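View pics/s3.png

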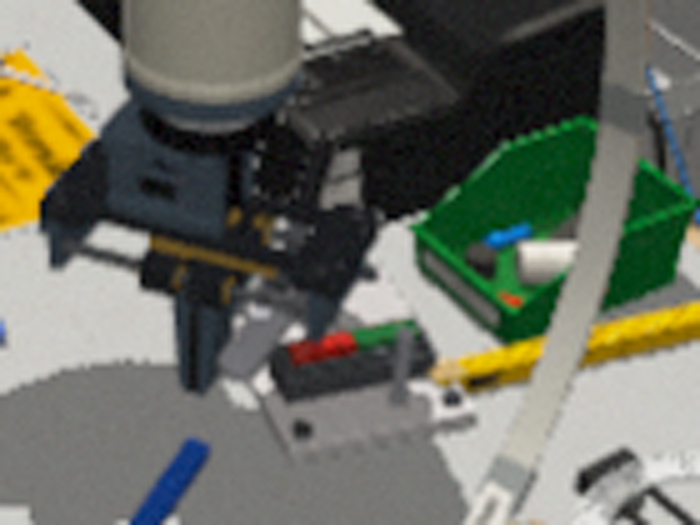

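Emit:
apply_moves:
  rows: [0.0027,-0.006,0,0,0,0.06,0,0.0066,-0.012,0,0,0,0.12,0,0.011,-0.018,0,0,0,0.18,0,0.0155,-0.024,0,0,0,0.245,0,0.0205,-0.03,0,0,0,0.305,0,0.0257,-0.035,0,0,0,0.365,0,0.0314,-0.04,0,0,0,0.425,0,0.0373,-0.0447,0,0,0,0.49,0,0.0434,-0.049,0,0,0,0.55,0,0.0499,-0.0528,0,0,0,0.61,0,0.0545,-0.055,0,0,0,0.65,0,0.0565,-0.0563,0,0,0,0.67,0]

```text
clock: 6.48
eef_pos: [0.5948, -0.1362, 0.043]
orientation: [[0.239, 0.971, -0.0], [0.971, -0.239, 0.0], [0.0, -0.0, -1.0]]
ft_force: [-0.8, 1.5, 0.5]
finger_gap: 0.004
```

```bash
python3 - <<'E'
from h import *
c=cam("wrist"); save(c,"w4.png",1.5)
s=manip.get_state(); p=np.array(s["eef_pos"]); R=np.array(s["orientation"]);print(p,np.degrees(np.arctan2(R[1,1],R[0,1])),s["ft_force"],s["clock"],s["q"])
P=np.array([.648,-.0255])
a0=np.degrees(np.arctan2(R[1,1],R[0,1]))
for phi in [257,258,259,260,261,262,263]:
    f=np.radians(phi);u=np.array([np.cos(f),np.sin(f)]);t=np.array([-u[1],u[0]])
    q=P+.12*u-.0255*t; print(phi,(q-p[:2]).round(4),np.radians(phi-270-a0).round(3))
E
```

```text
[ 0.59497378 -0.13625214  0.04304312] -13.779765547163302 [-0.33765114  0.03501623  1.20347498] 6.525 [-1.85127491e+01  3.86954874e+01  8.85939748e+01  2.28668883e-02
  5.27193644e+01 -4.74683465e+00]
257 [ 0.0012 -0.0004] 0.014
258 [ 0.0031 -0.0013] 0.031
259 [ 0.0051 -0.0022] 0.049
260 [ 0.0071 -0.003 ] 0.066
261 [ 0.0091 -0.0038] 0.083
262 [ 0.0111 -0.0045] 0.101
263 [ 0.0131 -0.0052] 0.118
```

View pics/w4.png

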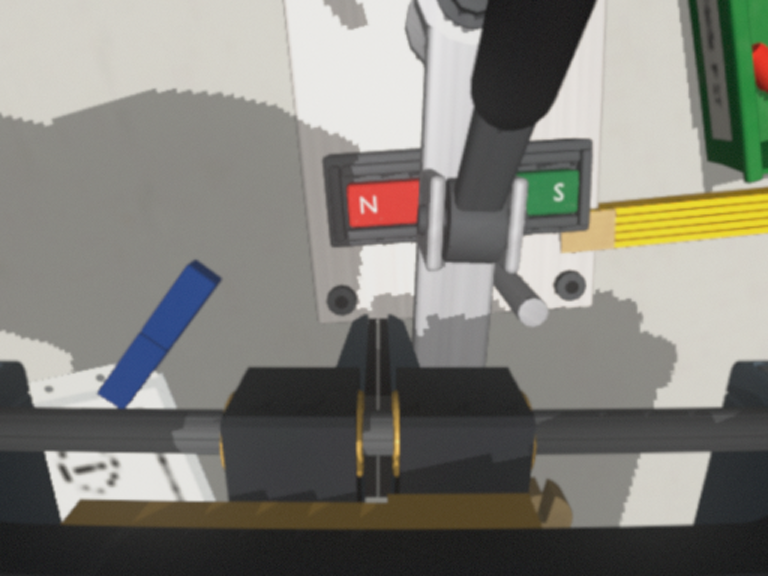

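Emit:
apply_moves:
  rows: [0.0015,-0.0006,0,0,0,0.015,0,0.003,-0.0013,0,0,0,0.03,0,0.004,-0.0017,0,0,0,0.04,0,0.005,-0.002,0,0,0,0.05,0,0.005,-0.002,0,0,0,0.05,0]

```text
clock: 7.15
eef_pos: [0.6001, -0.1383, 0.043]
orientation: [[0.189, 0.982, 0.0], [0.982, -0.189, 0.0], [0.0, -0.0, -1.0]]
ft_force: [-0.9, 0.6, -0.0]
finger_gap: 0.006
```

Emit:
apply_moves:
  rows: [0.001,-0.0004,0,0,0,0.008,0,0.002,-0.0008,0,0,0,0.016,0,0.002,-0.0008,0,0,0,0.016,0]

```text
clock: 7.52
eef_pos: [0.6022, -0.1391, 0.043]
orientation: [[0.173, 0.985, 0.0], [0.985, -0.173, 0.0], [0.0, 0.0, -1.0]]
ft_force: [0.1, 0.2, 0.1]
finger_gap: 0.006
```

Emit:
apply_moves:
  rows: [0.001,-0.0003,0,0,0,0,0,0.001,-0.0003,0,0,0,0,0]

```text
clock: 7.78
eef_pos: [0.6033, -0.1394, 0.043]
orientation: [[0.173, 0.985, 0.0], [0.985, -0.173, 0.0], [0.0, 0.0, -1.0]]
ft_force: [-0.4, -0.2, 0.3]
finger_gap: 0.007
```

Emit:
apply_moves:
  rows: [0.001,-0.0003,0,0,0,0,0,0.001,-0.0003,0,0,0,0,0]

```text
clock: 8.02
eef_pos: [0.6044, -0.1397, 0.043]
orientation: [[0.173, 0.985, 0.0], [0.985, -0.173, 0.0], [0.0, 0.0, -1.0]]
ft_force: [-0.5, 0.4, -0.3]
finger_gap: 0.005
```

```bash
python3 - <<'E'
from h import *
c=cam("wrist"); save(c,"w5.png",1.5); save(c,"w5c.png",6,(260,100,380,190))
for i in range(3):
  s=manip.get_state(); print(s["eef_pos"],s["ft_force"],s["clock"])
E
```

```text
[ 0.60442824 -0.1397334   0.04305202] [-0.23021687 -0.18704154  0.33989569] 8.075
[ 0.60442824 -0.1397334   0.04305202] [-0.23021687 -0.18704154  0.33989569] 8.075
[ 0.60442824 -0.1397334   0.04305202] [-0.23021687 -0.18704154  0.33989569] 8.075
```

View pics/w5c.png

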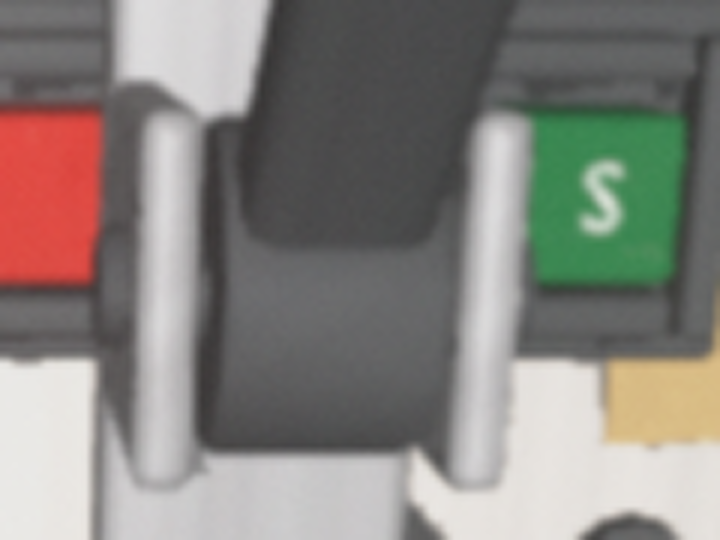

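Emit:
apply_moves:
  rows: [0.001,-0.0003,0,0,0,0,0,0.001,-0.0003,0,0,0,0,0]

```text
clock: 8.32
eef_pos: [0.6051, -0.1399, 0.043]
orientation: [[0.173, 0.985, -0.0], [0.985, -0.173, 0.0], [0.0, -0.0, -1.0]]
ft_force: [-4.3, 1.2, 1.5]
finger_gap: 0.006
```

Emit:
apply_moves:
  rows: [0.001,-0.0003,0,0,0,0,0,0.001,-0.0003,0,0,0,0,0]

```text
clock: 8.57
eef_pos: [0.6052, -0.1399, 0.0429]
orientation: [[0.173, 0.985, -0.002], [0.985, -0.173, 0.001], [0.001, -0.002, -1.0]]
ft_force: [-7.6, 1.2, 5.2]
finger_gap: 0.005
```

```bash
python3 - <<'E'
from h import *
c=cam("wrist"); save(c,"w6.png",1.5)
s=manip.get_state(); print(s["eef_pos"],s["ft_force"],s["clock"])
E
```

```text
[ 0.60514311 -0.13991362  0.04289561] [-7.60689122  0.54829725  4.89036487] 8.625
```

View pics/w6.png

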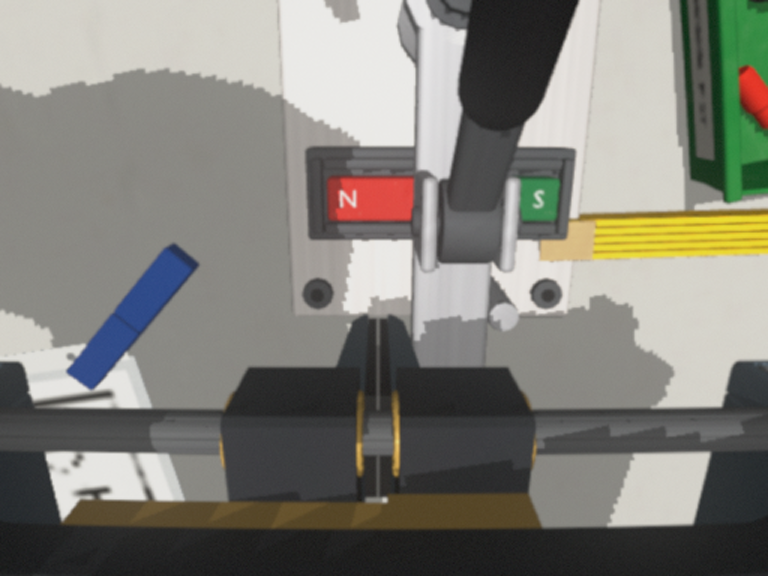

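The strap has stalled against the pin: force is 7.6 N and the edge touches the pin at about (495,312). I'll back off, rise and look again.

Emit:
apply_moves:
  rows: [-0.006,0.001,0,0,0,0,0,-0.015,0.002,0,0,0,0,0,-0.022,0.003,0.01,0,0,0,0,-0.022,0.003,0.05,0,0,0,0,-0.022,0.003,0.1,0,0,0,0,-0.022,0.003,0.15,0,0,0,0,-0.01,-0.01,0.18,0,0,0,0,0.01,-0.02,0.19,0,0,0,0,0.017,-0.02,0.19,0,0,0,0,0.017,-0.02,0.19,0,0,0,0]

```text
clock: 9.88
eef_pos: [0.6216, -0.1595, 0.2323]
orientation: [[0.173, 0.985, -0.003], [0.985, -0.173, 0.001], [0.001, -0.003, -1.0]]
ft_force: [-0.1, 0.1, -0.0]
finger_gap: 0.004
```

```bash
python3 - <<'E'
from h import *
import pickle
c=cam("wrist"); save(c,"w7.png",1.5); d=cam("scene"); save(d,"s7.png",6,(235,165,365,255)); save(cam("top"),"t7.png",6,(235,130,335,225))
pickle.dump((c,d),open("w7.pkl","wb"))
s=manip.get_state(); print(s["eef_pos"],s["ft_force"],s["clock"])
E
```

```text
[ 0.62127604 -0.15943239  0.23227874] [-0.77068682 -1.09199945 -0.00606034] 10.025
```

View pics/w7.png

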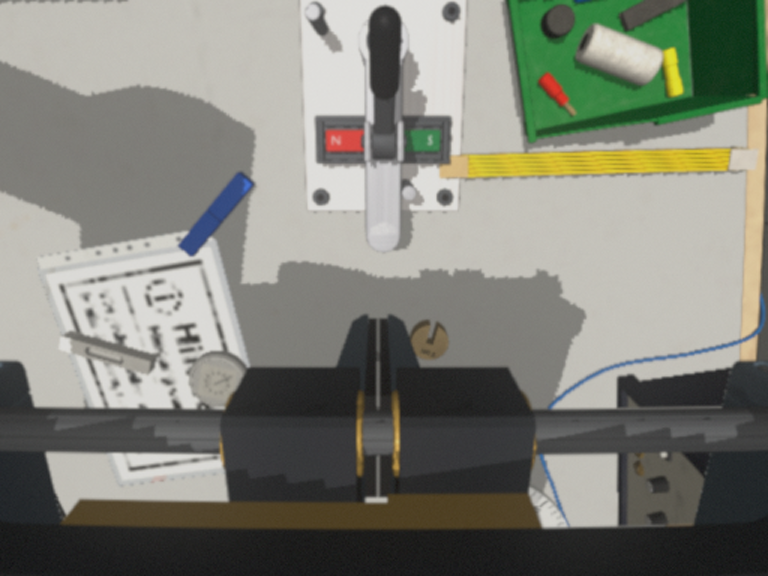

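View pics/s7.png

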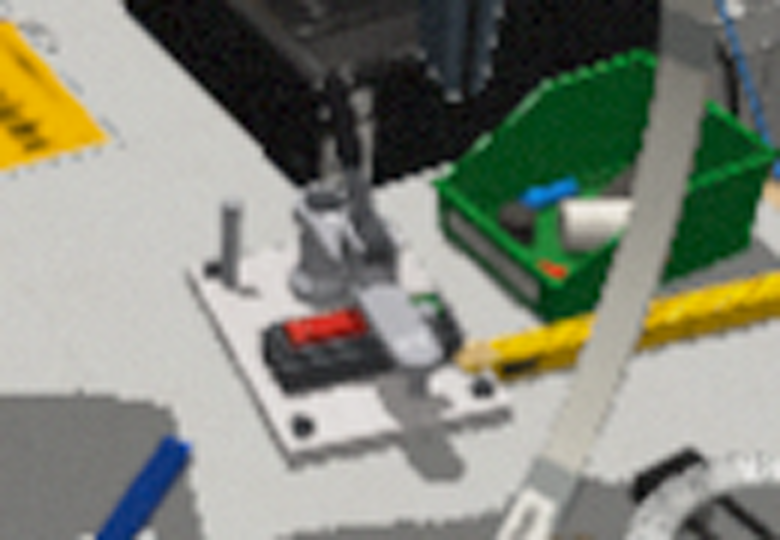

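```bash
python3 - <<'E'
from h import *
import pickle
c,d=pickle.load(open("w7.pkl","rb"))
P=np.array([.648,-.0255])
S=lambda p:np.array(p,float)/1.5-.17
E=onz(c,S([(384,250),(384,215),(366,215),(402,215)]),.068)[:,:2]
for e in E: v=e-P; print(e.round(4),np.hypot(*v).round(4),np.degrees(np.arctan2(v[1],v[0]))%360)
u=np.array([-.174,-.985]);t=np.array([.985,-.174])
for p in [(385,12),(385,25),(385,40),(385,60),(385,80),(385,92),(384,110)]:
    X=bydepth(c,S([p]))[0]; v=X[:2]-P; print(p,"r,t,z",(v@u).round(4),(v@t).round(4),X[2].round(4), "elev",np.degrees(np.arctan2(X[2]-.085,.06-v@u)).round(1))
s=manip.get_state(); p=np.array(s["eef_pos"])
for r,z in [(70,165),(55,155),(42.5,144.7),(31.8,137.3),(26,132),(21.1,125.9),(16.5,118.5),(12.4,110.3),(10,102),(8,93),(8,92),(8,91)]:
    q=P+u*r/1000; print(r,z,(np.r_[q,z/1000]-p).round(4))
E
```

```text
[ 0.6251 -0.1564] 0.1328 260.0864044425789
[ 0.6293 -0.1325] 0.1086 260.0584034522526
[ 0.6173 -0.1304] 0.1093 253.67297722429484
[ 0.6412 -0.1346] 0.1093 266.44291200157966
(385, 12) r,t,z 0.0009 -0.0006 0.1506 elev 48.0
(385, 25) r,t,z 0.0064 -0.0006 0.1506 elev 50.8
(385, 40) r,t,z 0.0123 -0.0005 0.147 elev 52.4
(385, 60) r,t,z 0.02 -0.0004 0.1378 elev 52.9
(385, 80) r,t,z 0.0286 -0.0002 0.1294 elev 54.7
(385, 92) r,t,z 0.0341 -0.0002 0.1247 elev 56.9
(384, 110) r,t,z 0.0426 -0.0005 0.11 elev 55.1
70 165 [ 0.0145  0.065  -0.0673]
55 155 [ 0.0172  0.0798 -0.0773]
42.5 144.7 [ 0.0193  0.0921 -0.0876]
31.8 137.3 [ 0.0212  0.1026 -0.095 ]
26 132 [ 0.0222  0.1083 -0.1003]
21.1 125.9 [ 0.0231  0.1131 -0.1064]
16.5 118.5 [ 0.0239  0.1177 -0.1138]
12.4 110.3 [ 0.0246  0.1217 -0.122 ]
10 102 [ 0.025   0.1241 -0.1303]
8 93 [ 0.0253  0.1261 -0.1393]
8 92 [ 0.0253  0.1261 -0.1403]
8 91 [ 0.0253  0.1261 -0.1413]
```

Emit:
apply_moves:
  rows: [0.007,0.03,-0.03,0,0,0,0,0.0145,0.065,-0.067,0,0,0,0,0.0172,0.08,-0.077,0,0,0,0,0.0193,0.092,-0.0876,0,0,0,0,0.0203,0.098,-0.091,0,0,0,0,0.0212,0.1026,-0.095,0,0,0,0,0.0222,0.1083,-0.1003,0,0,0,0,0.0231,0.1131,-0.1064,0,0,0,0,0.0239,0.1177,-0.1138,0,0,0,0,0.0246,0.1217,-0.122,0,0,0,0,0.025,0.1241,-0.13,0,0,0,0,0.025,0.1241,-0.13,0,0,0,0]

```text
clock: 11.52
eef_pos: [0.6457, -0.0351, 0.1013]
orientation: [[0.173, 0.985, -0.005], [0.985, -0.173, 0.002], [0.001, -0.005, -1.0]]
ft_force: [-0.3, 1.3, 0.4]
finger_gap: 0.004
```

```bash
python3 - <<'E'
from h import *
c=cam("wrist"); save(c,"w8.png",1.2); d=cam("scene"); save(d,"s8.png",6,(235,165,365,255))
s=manip.get_state(); print(s["eef_pos"],s["ft_force"],s["clock"])
E
```

```text
[ 0.64595397 -0.03533645  0.10200843] [ 0.19466445 -0.01433831  0.01144385] 11.625
```

View pics/w8.png

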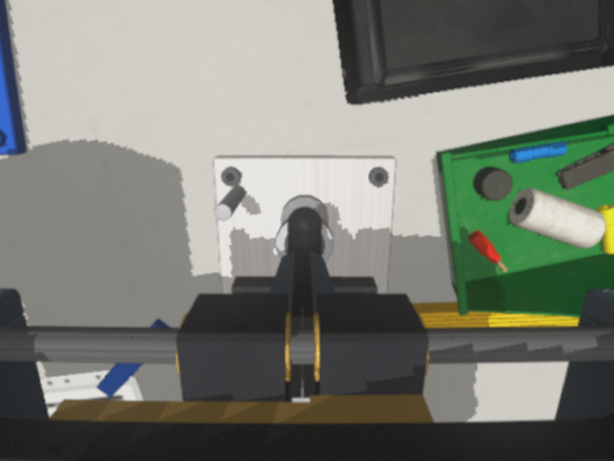

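View pics/s8.png

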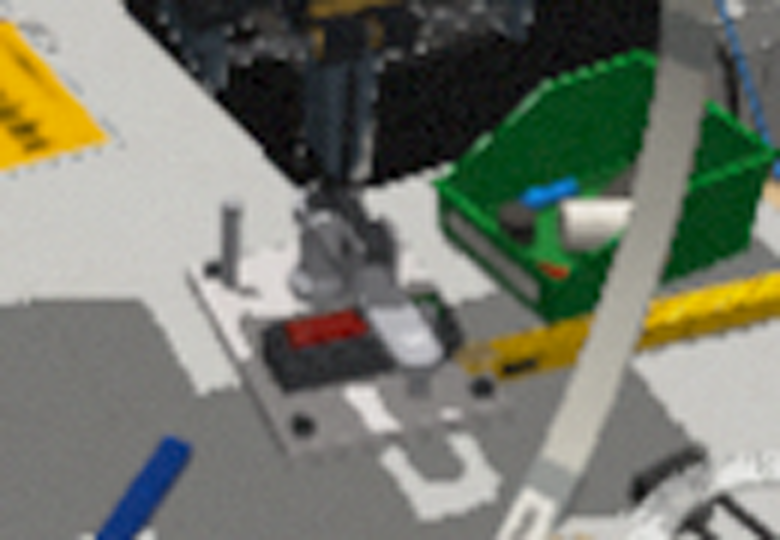

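Lever nearly down. I'll continue straight down slowly and watch the force.

Emit:
apply_moves:
  rows: [0,0.001,-0.003,0,0,0,0,0.0003,0.002,-0.006,0,0,0,0,0.0003,0.002,-0.008,0,0,0,0,0.0003,0.002,-0.008,0,0,0,0]

```text
clock: 12.12
eef_pos: [0.6462, -0.0332, 0.0939]
orientation: [[0.173, 0.985, -0.004], [0.985, -0.173, 0.002], [0.001, -0.005, -1.0]]
ft_force: [0.4, 1.1, 0.4]
finger_gap: 0.006
```

Emit:
apply_moves:
  rows: [0,0,-0.001,0,0,0,0,0,0,-0.001,0,0,0,0]

```text
clock: 12.38
eef_pos: [0.6463, -0.0332, 0.0931]
orientation: [[0.173, 0.985, -0.004], [0.985, -0.173, 0.002], [0.001, -0.004, -1.0]]
ft_force: [-0.3, 0.4, 4.8]
finger_gap: 0.008
```

Emit:
apply_moves:
  rows: [0,0,-0.001,0,0,0,0,0,0,-0.001,0,0,0,0]

```text
clock: 12.62
eef_pos: [0.6463, -0.0332, 0.0928]
orientation: [[0.173, 0.985, -0.004], [0.985, -0.173, 0.002], [0.001, -0.004, -1.0]]
ft_force: [-3.5, 0.6, 12.2]
finger_gap: 0.007
```

Emit:
apply_moves:
  rows: [0,0,-0.001,0,0,0,0,0,0,-0.001,0,0,0,0]

```text
clock: 12.88
eef_pos: [0.6464, -0.0332, 0.0927]
orientation: [[0.173, 0.985, -0.003], [0.985, -0.173, 0.002], [0.001, -0.003, -1.0]]
ft_force: [-4.2, -0.2, 15.6]
finger_gap: 0.004
```

Emit:
apply_moves:
  rows: [0,0,0.01,0,0,0,0,0,0,0.04,0,0,0,0,0,-0.02,0.08,0,0,0,0,-0.01,-0.06,0.12,0,0,0,0,-0.02,-0.11,0.14,0,0,0,0,-0.025,-0.126,0.14,0,0,0,0,-0.025,-0.126,0.14,0,0,0,0,-0.025,-0.126,0.14,0,0,0,0]

```text
clock: 13.88
eef_pos: [0.6212, -0.158, 0.2319]
orientation: [[0.172, 0.985, -0.004], [0.985, -0.172, 0.002], [0.002, -0.005, -1.0]]
ft_force: [-0.3, 1.1, 0.4]
finger_gap: 0.003
```

```bash
python3 - <<'E'
from h import *
import pickle
c=cam("wrist"); save(c,"w9.png",1.5); d=cam("scene"); save(d,"s9.png",6,(235,165,365,255)); t=cam("top"); save(t,"t9.png",1.5)
s=manip.get_state(); print(s["eef_pos"],s["ft_force"],s["clock"])
P=np.array([.648,-.0255]);u=np.array([-.174,-.985]);tt=np.array([.985,-.174])
pickle.dump(c,open("w9.pkl","wb"))
for X,n in [(.060,.085),(-.020,.093),(.125,.068),(.135,.068)]:
    print(X,proj(c,np.r_[P+u*X,n])*1.5)
for r in (-.025,-.015,0,.015,.025,.035,.045):
    q=proj(c,np.r_[P+u*r,.093])[0]
    if 0<q[1]<384: X=bydepth(c,[q])[0]; print(r,(X[:2]-P)@u,X[2].round(4))
C=pickle.load(open("c0.pkl","rb"))["top"]
df=np.abs(C["img"].astype(int)-t["img"]).sum(2); 
for n,(x0,y0,x1,y1) in dict(sd=(110,160,180,205),w=(338,155,356,172),watch=(338,210,365,240)).items(): print(n,df[y0:y1,x0:x1].mean())
E
```

```text
[ 0.62150247 -0.15801729  0.23220049] [-0.54451573 -0.47787724  0.08411855] 14.025
0.06 [[385.6530333  143.40771297]]
-0.02 [[386.60549223  -2.58204809]]
0.125 [[384.8015446 240.8691916]]
0.135 [[384.72105797 255.07502473]]
-0.015 -0.01469026209946364 0.0945
0 0.00016550456061830112 0.094
0.015 0.015000476470637127 0.0929
0.025 0.02469258049263336 0.0894
0.035 0.03477647429248458 0.0887
0.045 0.04493977229184907 0.0896
sd 11.827936507936508
w 212.95424836601308
watch 96.14320987654321
```

View pics/w9.png

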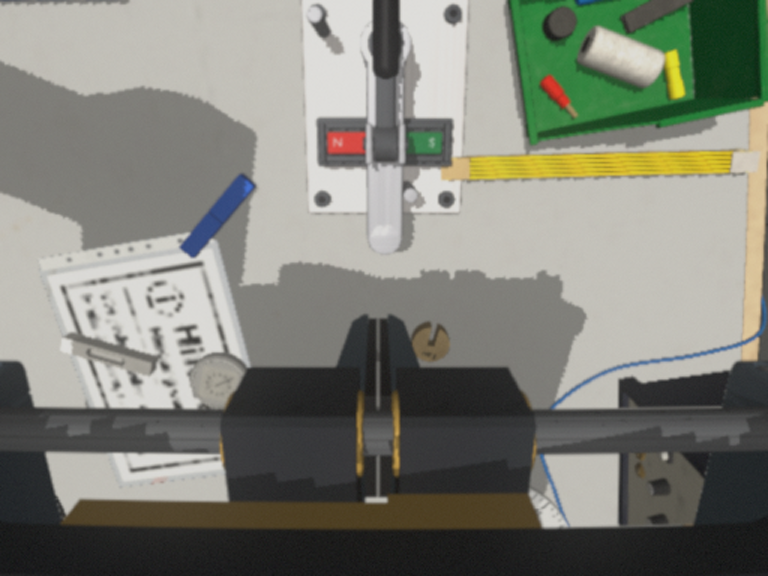

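View pics/s9.png

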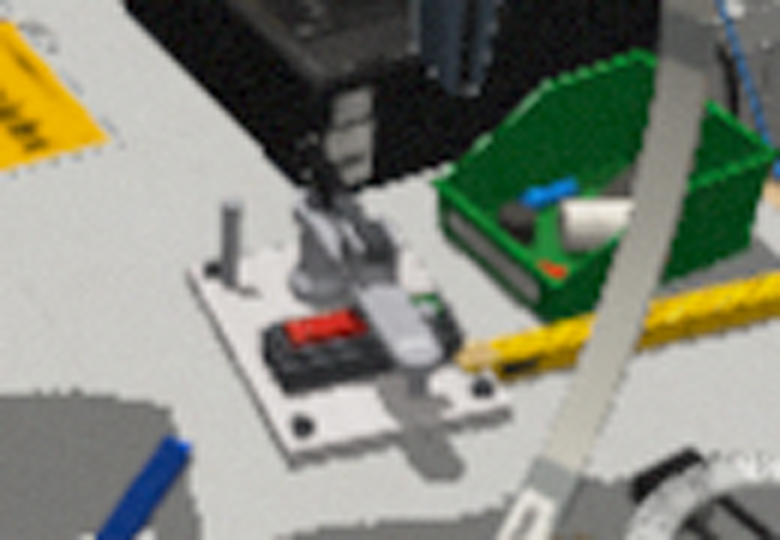

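View pics/t9.png

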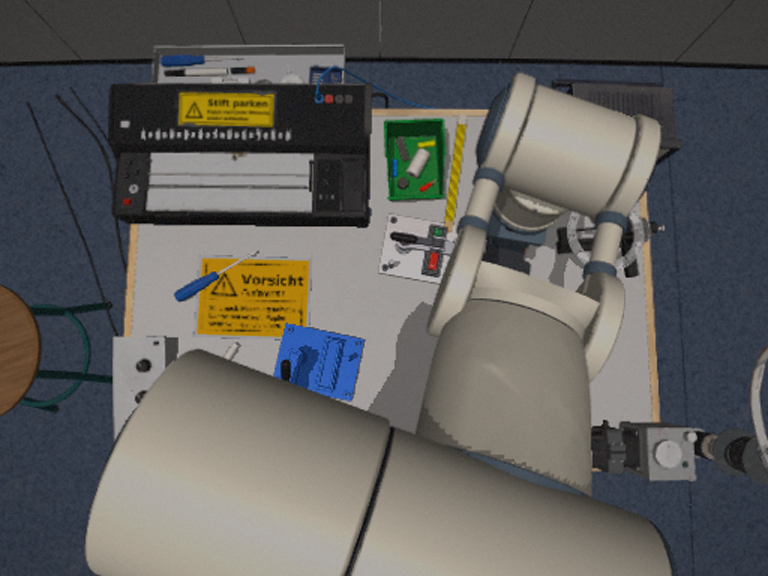

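```bash
python3 - <<'E'
from h import *
print(manip.finish_job())
E
```

```text
the job is handed in; nothing more can be done
None
```

The magnet is clamped and the job is handed in at about 14 s. I swung the strap round by its free end with the outside of the shut fingers, then pushed the cam lever down onto its stop.

**Strap:** it stalled against the stop pin with about 8 N on the finger. Measured from the wrist view at that point, it pointed at 260.1°, where home is 260.1°. In the last picture it still lies against the pin.

**Lever:** it stopped under about 16 N with the fingertip 92.7 mm above the table. The grip's top then measured 93–94.5 mm, where a level lever gives 93 mm.

**Magnet:** it is still in its seat under the strap.

**Other objects:**
- **Stopwatch and brass weight:** they look the same in the wrist views before and after the lever push. The last top-view difference check came out high for both (96 and 213), because the arm was covering them, so that check says nothing about them.
- **Screwdriver:** it showed only a small difference (12) in the top view.
- **Blue look-alikes:** the arm was not sent to touch the blue holder or the blue bar.

The pad's pressure on the magnet could not be seen directly.

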